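Load the traverser and send the freight train out

TASK

Make up the freight train on the traverser: open the clamp lever, slide the carriage fully home against its right-hand end stop and clamp it there, then set every wagon waiting on the table upright and flat into its own track on the carriage (any track). Next open the clamp lever fully, slide the loaded carriage until its middle track lines up with the exit track and close the clamp fully again; last, swing the sprung lever of the departure counter to its stop and let it spring home. Leave all the wagons seated, and do not disturb the signal box, the mug or the cleaner bottle.

Things in the scene. Friction and masses are not known exactly. Their poses are not given: they have to be found in the camera images.
- van: Grey covered box van, 128 mm long (its x), 34 mm wide (its y), 43 mm high, 0.11 to 0.22 kg; origin at the middle of its underside, z up; both ends alike. It stands flat on the table to the right of the traverser, or is absent. Can be gripped across its 34 mm width, 25 to 35 mm above its underside
- tank: Silver tank wagon (a lying cylinder of 34 mm diameter, axis 30 mm up, on a flat chassis), 128 mm long (its x), 34 mm wide (its y), 49 mm high, 0.11 to 0.22 kg; origin at the middle of its underside, z up; both ends alike. It stands flat on the table to the right of the traverser, or is absent. Can be gripped across its 34 mm width, 25 to 35 mm above its underside
- open_wagon: Brown open wagon with a grey stone load, 128 mm long (its x), 34 mm wide (its y), 38 mm high, 0.11 to 0.22 kg; origin at the middle of its underside, z up; both ends alike. It stands flat on the table to the right of the traverser, or is absent. Can be gripped across its 34 mm width, 25 to 35 mm above its underside
- container_wagon: Flat wagon with one ribbed white 75 mm long container in its middle, 128 mm long (its x), 34 mm wide (its y), 44 mm high, 0.11 to 0.22 kg; origin at the middle of its underside, z up; both ends alike. It stands flat on the table to the right of the traverser, or is absent. Can be gripped across its 34 mm width, 25 to 35 mm above its underside
- track0 (a point): Middle of the floor of the rightmost of the carriage's three tracks; x runs along the track (away from the robot), y to the robot's left along the slide, z up. Each track is a shallow tray 140 x 42 mm inside with 8 mm high, 5 mm thick edges; tracks are 80 mm apart
- track1 (a point): Middle of the floor of the middle of the carriage's three tracks; x runs along the track (away from the robot), y to the robot's left along the slide, z up. Each track is a shallow tray 140 x 42 mm inside with 8 mm high, 5 mm thick edges; tracks are 80 mm apart
- track2 (a point): Middle of the floor of the leftmost of the carriage's three tracks; x runs along the track (away from the robot), y to the robot's left along the slide, z up. Each track is a shallow tray 140 x 42 mm inside with 8 mm high, 5 mm thick edges; tracks are 80 mm apart
- pointer (a point): Far edge of the plywood carriage (236 mm along x, 250 mm along y, its deck 32 mm above the table) at the middle track's centre line (white stroke); axes as those of the tracks
- exit_mark (a point): Near end of the exit track, a fixed 50 mm wide concrete-grey track stub beyond the traverser, on its centre line (white stroke); axes x away along the exit track, y along the traverser's slide, z up. Lined up when the pointer has y = 0 in this frame
- carriage (a joint): Slide of the carriage, m; 0 = home against the right-hand end stop, grows to the robot's left (track y), up to 0.16. Moves with about 8 N when unclamped, held fast by friction when clamped; at the start it stands clamped somewhere between 0.05 and 0.15
- pull_tab (a point): Middle of the top of the black pull tab standing on the near left corner of the carriage: 50 mm along x, 14 mm along y, 50 mm high above the deck; grip it across its 14 mm (along y) to slide the carriage. Axes as those of the tracks
- clamp (a joint): Clamp lever on the near right corner of the carriage, about a vertical axis, rad; 0 = closed (clamped), the lever points to the left along the slide; up to 1.2 = fully open (turned anticlockwise from above, knob towards the robot). The carriage is free beyond about 0.7. It stays where it is left and takes 2 to 5 N at the knob
- clamp_knob (a point): Middle of the top of the clamp lever's upright black knob, a 20 mm diameter cylinder standing 35 mm over the lever, 65 mm from the pivot. It moves with the lever and the carriage; the deck is 52 mm below this point
- clamp_pivot (a point): Top of the clamp lever's hub on its axis; it moves with the carriage
- advance (a joint): Sprung lever of the departure counter, about a vertical axis, rad; 0 = home, pointing to the robot; 1.0 = at its stop, turned anticlockwise from above (post swings to the robot's right). Its spring takes 1 to 5 N at the post and brings it home when released
- advance_post (a point): Middle of the top of the lever's upright steel post, an 18 mm diameter cylinder standing 37 mm over the lever, 62 mm from the pivot. It overhangs the near side of the counter; the table is 84 mm below this point
- advance_pivot (a point): Top of the sprung lever's hub, on its axis, 48 mm above the table, in the middle of the counter, a grey box 90 x 70 x 40 mm fixed to the table left of the traverser
- signal_box: Bystander: small model building with a tiled roof, 78 x 98 x 63 mm, standing loose on the table right of the exit track; origin under its middle
- mug: Bystander: white mug, 76 mm across, 85 mm high; origin under its middle
- cleaner: Bystander: small bottle of track cleaner, 48 mm across, 110 mm high, standing on the table beyond the counter; origin under its middle

How it is judged:
By the outcome, as a careful person would: the job done as asked, in the order asked, and still so for the second after the job is handed in, with the robot touching nothing.
Of van, tank, open_wagon, container_wagon only 2 to 3 are there at a start; the rules pass over those that are not, and their reading is None.
At some moment in a run one of van, tank, open_wagon, container_wagon may be knocked a few centimetres aside while the robot is not near it.
Once in a run the grip may slacken for a moment while it holds something.
It also fails if it takes over 210 s, if anything falls off the work surface, if the arm or the gripper's body presses on something with over 40 N, if the wrist force passes 120 N, or if a joint passes its speed limit or range.

ROBOT

A 7-joint arm with a two-finger parallel gripper is mounted at the origin on the work surface. World frame = base frame: x ahead of the robot, y to its left, z up, the work surface at z = 0. Lengths are in mm, angles in rad, forces in N, time in s.
With the tool pointing down it reaches from about 400 to 875 mm from the base axis. Payload 4.4 kg.
Tool frame: the origin (TCP) lies midway between the tips of the shut fingers; the grasp point (between the pads) lies 19 mm behind it (ctrl.grip_point_offset is the distance from the TCP to the grasp point, in mm); z points along the fingers, y is the line along which they close (so a half turn about z gives the same grasp; the last joint's range is limited). The gripper opens to 85 mm and grips with 20 to 120 N. Pads are 22 mm wide; open, the fingers measure 114 mm over their backs; the gripper's body (76 mm by 85 mm) begins 54 mm behind the grasp point. The pads swing forward as they close: fully open they stand 13 mm farther back than shut.
Start: joints at [1.11, 0.628, 0.038, 1.517, -0.027, 0.996, -0.02], TCP at [250.033, -600.001, 231.313] pointing down, gripper open.
Joint ranges: [-3.06, 3.06], [-0.37, 2.12], [-1.25, 1.32], [0.18, 2.47], [-1.1, 4.24], [0.23, 1.98], [-2.94, 2.94]. Speed limits (rad/s): [2.57, 2.57, 3.14, 3.14, 3.14, 3.14, 3.14].

INTERFACE

Orientations are given as [roll, pitch, yaw] about the fixed x, y, z axes, in that order (R = Rz(yaw) Ry(pitch) Rx(roll)).
In Python, from cell import ctrl gives the robot as it stands.
- The arm moves only by the shell command python3 nudge.py 'ROWS'. ROWS is one flat JSON list of numbers that holds 1 to 12 rows one after another, with no inner brackets; each row has 7 numbers: dx, dy, dz in mm, then a rotation vector rx, ry, rz in rad, then the finger opening in mm; each row shifts and turns the commanded pose from where the row before left it, along the tool's axes as they then stand; what a row does not reach is not made up. A row lasts 1/10 s, in which the tool goes at most 50 mm and 0.15 rad, less where a joint would pass 70% of its speed; a pose out of reach is approached as far as the arm can. The fingers move at their own pace and stop on an object; the grip force is fixed at half the most. Time passes only in rows, so rows that do not move let the fingers close. It prints the time, the measured TCP pose, the force, the opening and the grip force at its end. Input that does not fit is refused with a message, and nothing moves.
- ctrl.read_state(): the state, without advancing time (a new reading comes with each control period).
- ctrl.get_image(name): name is "scene" or "side" or "wrist"; returns the picture (400x640x3 uint8, blue, green, red); there is no depth.
- ctrl.calibration(name): a dict with "fx", "fy", "cx", "cy" (pixels), "rvec" (rotation vector, rad) and "tvec" (3), from world to camera coordinates, as OpenCV has them; the wrist camera has in their place "hand_eye" (4x4, takes a point from camera to tool coordinates, whose origin is the TCP and whose axes are the flange's). Camera axes: x right, y down, z forward; pixel columns grow to the right and rows downward; lengths in mm; the calibration is good to about 2 mm. A picture is of the moment at which its call begins: read the wrist's pose just before it. calibration takes no time and is no camera call.
- ctrl.finish_job(): hands the job in; it is judged then, once.
The state is a dict: "clock": time; "qpos": joint angles; "qd": joint speeds; "tau": joint torques, N m; "eef_pos": TCP position; "tool_rot": TCP orientation; "force": force on the tool from outside, world axes, zero at the start; "torque": the same for the moment, N m; "width": finger opening in mm; "gripper_force": force on a finger pad.
Only numpy, scipy, OpenCV 4.12 (cv2) and the standard library are available. Lean on these libraries where they do the work, as an engineer would, in place of code of your own. Each camera call takes 0.05 s, during which the arm holds its last target. There are 200 camera calls.

## Working session

There is one attempt and no reset: what is moved stays moved. The work goes in short steps, Python scripts to look and compute and a shell command to move; the robot and the scene stay as the last step left them, time stands still between calls to the robot, and variables do not carry over. Pictures are saved under pics/ and viewed, at most 14 in all, crops included, and the job is handed in when it is done.

```bash
ls; mkdir -p pics; python3 - <<'E'
from cell import ctrl
import cv2
print(ctrl.read_state())
for n in("scene","side","wrist"):
    cv2.imwrite(f"pics/{n}0.png",ctrl.get_image(n)); print(n,ctrl.calibration(n))
E
```

```text
cell.py
nudge.py
pics
{'clock': 0.0, 'qpos': array([ 1.11019159,  0.62932223,  0.0384607 ,  1.5183716 , -0.02702065,
        0.99630908, -0.020006  ]), 'qd': array([ 5.92626501e-04,  3.45506744e-04, -1.49369316e-03,  5.39518428e-04,
       -7.38613598e-04,  8.55536047e-05,  2.25571758e-04]), 'tau': array([-6.18084050e-04, -5.63410306e+01,  1.22592453e+00, -1.93448013e+01,
        1.08004760e-02,  1.04398438e-02, -4.11979784e-06]), 'eef_pos': array([ 249.78856686, -599.40722604,  230.40376959]), 'tool_rot': array([-3.13970090e+00,  1.76320026e-05,  3.94772265e-01]), 'force': array([0.23206763, 1.05540226, 0.40026288]), 'torque': array([-0.02235494,  0.04845726,  0.00218437]), 'gripper_force': 0.0, 'width': 85.56148056469769}
scene {'fx': 517.5196168018224, 'fy': 517.5196168018224, 'cx': 321.933091397497, 'cy': 196.629995075835, 'rvec': array([ 2.08239633,  1.19398333, -0.51003329]), 'tvec': array([-311.36107755, -310.6936438 , 1782.72407373])}
side {'fx': 420.4534728578304, 'fy': 420.4534728578304, 'cx': 311.15405376395347, 'cy': 190.07837878379414, 'rvec': array([ 0.38107827, -2.61653675,  1.3878834 ]), 'tvec': array([ 587.42731512,  154.78767833, 1129.17643774])}
wrist {'fx': 323.20013570473094, 'fy': 323.20013570473094, 'cx': 318.52940311549196, 'cy': 197.51280427834573, 'hand_eye': array([[-1.12104384e-04, -9.62846423e-01, -2.70049538e-01,
         6.87358907e+01],
       [ 9.99999895e-01, -2.28208457e-04,  3.98539191e-04,
        -1.99258936e-01],
       [-4.45359622e-04, -2.70049465e-01,  9.62846347e-01,
        -1.41706346e+02],
       [ 0.00000000e+00,  0.00000000e+00,  0.00000000e+00,
         1.00000000e+00]])}
```
View pics/scene0.png

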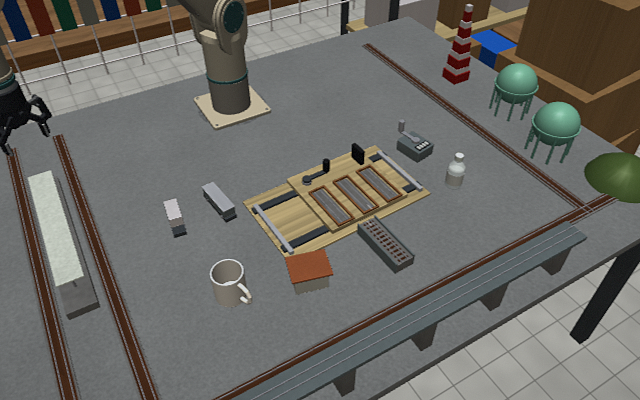

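View pics/side0.png

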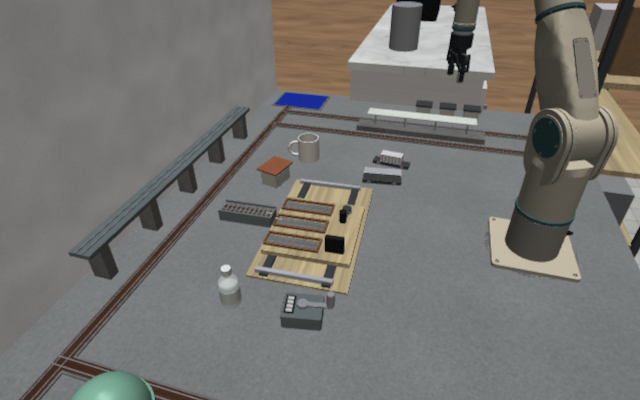

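Scene view: the van is at about (218,200), the container wagon at (174,217), the clamp knob at (326,161), the pull tab at (357,148) and the counter post at (402,124). There are two wagons. I'll get coarse positions from rays.

```bash
cat > h.py <<'E'
import numpy as np, cv2
from cell import ctrl
from scipy.spatial.transform import Rotation as R
def cam(n, st=None):
    """K, camera-to-world rotation, camera centre"""
    c=ctrl.calibration(n); K=np.array([[c['fx'],0,c['cx']],[0,c['fy'],c['cy']],[0,0,1]])
    if 'hand_eye' in c:
        s=st or ctrl.read_state(); H=c['hand_eye']; W=R.from_euler('xyz',s['tool_rot']).as_matrix()
        return K,W@H[:3,:3],W@H[:3,3]+s['eef_pos']
    Rm=cv2.Rodrigues(c['rvec'])[0]; return K,Rm.T,-Rm.T@c['tvec']
def ray(C,uv,z):
    K,Rw,o=C; d=Rw@np.linalg.inv(K)@[uv[0],uv[1],1]; return o+d*(z-o[2])/d[2]
def proj(C,P):
    K,Rw,o=C; p=K@Rw.T@(np.array(P,float)-o); return p[:2]/p[2]
def shot(name,n="wrist"):
    s=ctrl.read_state(); C=cam(n,s); im=ctrl.get_image(n); cv2.imwrite(f"pics/{name}.png",im); return im,C
def local(P):
    """world target -> displacement in tool axes"""
    s=ctrl.read_state(); return R.from_euler('xyz',s['tool_rot']).as_matrix().T@(np.array(P)-s['eef_pos'])
E
python3 - <<'E'
from h import *
C=cam("scene");S=cam("side")
np.set_printoptions(precision=1,suppress=True)
for n,uv,z in [("knob",(326,161),84),("tab",(357,146),82),("post",(402,123),84),("van",(217,198),43),("cont",(173,207),44),("pivot",(307,180),49),("exit near",(375,223),30)]:
    print(n,ray(C,uv,z))
for n,uv,z in [("knob",(345,210),84),("tab",(335,237),82),("post",(331,296),84),("van",(382,172),43),("cont",(392,156),44)]:
    print('s',n,ray(S,uv,z))
E
```

```text
knob [500.9  81.8  84. ]
tab [486.7 194.1  82. ]
post [464.6 370.9  84. ]
van [ 442.8 -225.4   43. ]
cont [ 416.6 -339.2   44. ]
pivot [508.8  15.9  49. ]
exit near [725.3  97.4  30. ]
s knob [492.2  80.   84. ]
s tab [490.8 194.5  82. ]
s post [450.5 385.3  84. ]
s van [ 435.  -210.1   43. ]
s cont [ 418.5 -323.7   44. ]
```

```bash
python3 nudge.py '[30, -25, -8, 0, 0, 0, 85, 30, -25, -8, 0, 0, 0, 85, 30, -25, -8, 0, 0, 0, 85, 30, -25, -8, 0, 0, 0, 85, 30, -25, -8, 0, 0, 0, 85, 30, -25, -8, 0, 0, 0, 85, 30, -25, -8, 0, 0, 0, 85, 30, -25, -8, 0, 0, 0, 85, 30, -25, -8, 0, 0, 0, 85, 30, -25, 0, 0, 0, 0.13, 85, 0, 0, 0, 0, 0, 0.132, 85, 0, 0, 0, 0, 0, 0.132, 85]'
python3 nudge.py '[0, 0, 0, 0, 0, 0, 85, 0, 0, 0, 0, 0, 0, 85]'
python3 - <<'E'
from h import *
shot("w1")
E
```

```text
clock: 1.35
eef_pos: [431.4, -252.2, 303.3]
tool_rot: [-3.141, 0.0, -0.001]
force: [-0.0, -0.1, -0.4]
width: 85.0
gripper_force: 0.0
clock: 1.55
eef_pos: [430.6, -253.8, 303.2]
tool_rot: [-3.142, 0.0, 0.004]
force: [-0.1, 0.6, 0.3]
width: 84.8
gripper_force: 0.0
```

View pics/w1.png

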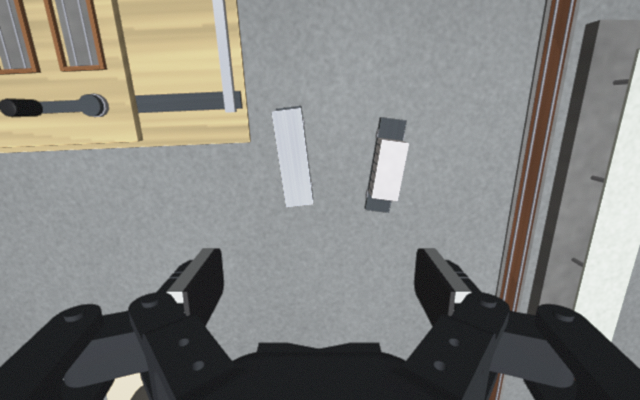

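The wrist view shows the van roof at (292,157) and the container top at (391,170). They are two wagons, each turned a little. Next I'll look at the traverser.

```bash
python3 nudge.py '[2, -38, 0, 0, 0, 0, 85, 2, -38, 0, 0, 0, 0, 85, 2, -38, 0, 0, 0, 0, 85, 2, -38, 0, 0, 0, 0, 85, 2, -38, 0, 0, 0, 0, 85, 2, -38, 0, 0, 0, 0, 85, 2, -38, 0, 0, 0, 0, 85, 2, -38, 0, 0, 0, 0, 85, 2, -38, 0, 0, 0, 0, 85, 0, 0, 0, 0, 0, 0, 85, 0, 0, 0, 0, 0, 0, 85]'
python3 - <<'E'
from h import *
shot("w2")
E
```

```text
clock: 2.7
eef_pos: [448.5, 88.4, 303.2]
tool_rot: [3.141, 0.0, 0.004]
force: [-0.1, -0.0, 0.2]
width: 85.0
gripper_force: 0.0
```

View pics/w2.png

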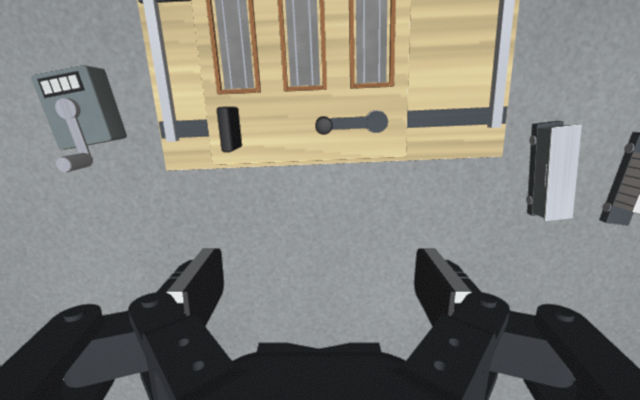

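```bash
python3 - <<'E'
from h import *
np.set_printoptions(precision=1,suppress=True)
im=cv2.imread("pics/w2.png"); C=cam("wrist")
print("cam",C[2],"nadir",proj(C,[C[2][0],C[2][1],0]))
a,b=ray(C,(212,165),32),ray(C,(406,158),32); print("near edge",a,b,np.degrees(np.arctan2(-(b-a)[0],-(b-a)[1])*-1))
a,b=ray(C,(166,170),12),ray(C,(503,157),12); print("base edge",a,b)
print("knob",ray(C,(324,125),84),"pivot",ray(C,(376,121),52))
print("tracks near inner mid",[ray(C,p,40) for p in [(239,93),(304,90),(373,87)]])
print("track edge dirs",ray(C,(258,92),40)-ray(C,(247,0),40),ray(C,(394,86),40)-ray(C,(388,0),40))
cr=cv2.resize(im[20:180,20:420],None,fx=2,fy=2,interpolation=cv2.INTER_CUBIC);cv2.imwrite("pics/c2.png",cr)
E
```

```text
cam [517.1  87.9 444.9] nadir [318.  106.8]
near edge [444.7 224.6  32. ] [454. -25.  32.] 2.1348612284759594
base edge [434.3 294.2  12. ] [ 452.5 -160.9   12. ]
knob [498.   81.4  84. ] pivot [501.1  19.2  52. ]
tracks near inner mid [array([532.9, 182.1,  40. ]), array([536.4, 104.6,  40. ]), array([539.9,  22.6,  40. ])]
track edge dirs [-97.2  -7.4   0. ] [-90.5 -12.5   0. ]
```

View pics/c2.png

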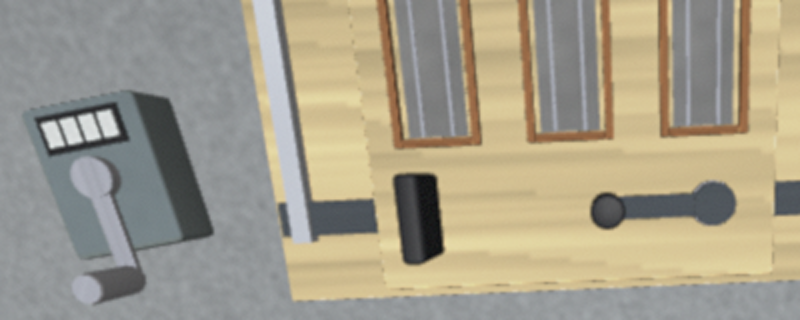

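The crop shows the knob top at full-image (323,125), the hub at (376,121) and the tab top centre at about (227,129). The post top is at (64,165) and the counter hub at (67,109). The traverser yaw is about 0.04. I'll grip the knob first.

```bash
python3 - <<'E'
from h import *
np.set_printoptions(precision=1,suppress=True)
C=cam("wrist")
print("tab",ray(C,(227,129.5),82),"post",ray(C,(64,165),84),"hub",ray(C,(67.5,109),48))
C=cam("scene")
E
python3 nudge.py '[25, 3, 0, 0, 0, -0.036, 85, 25, 4, 20, 0, 0, 0, 85, 0, 0, 40, 0, 0, 0, 85, 0, 0, 40, 0, 0, 0, 85, 0, 0, 40, 0, 0, 0, 85, 0, 0, 35, 0, 0, 0, 85, 0, 0, 25, 0, 0, 0, 85, 0, 0, 20, 0, 0, 0, 85, 0, 0, 15, 0, 0, 0, 85, 0, 0, 10, 0, 0, 0, 60, 0, 0, 0, 0, 0, 0, 40, 0, 0, 0, 0, 0, 0, 35]'
python3 - <<'E'
from h import *
shot("w3")
E
```

```text
tab [493.  188.1  82. ] post [453.7 374.   84. ] hub [514.3 384.3  48. ]
clock: 3.95
eef_pos: [499.1, 81.4, 58.7]
tool_rot: [3.141, -0.001, 0.036]
force: [0.4, -0.2, 1.2]
width: 43.4
gripper_force: 0.0
```

View pics/w3.png

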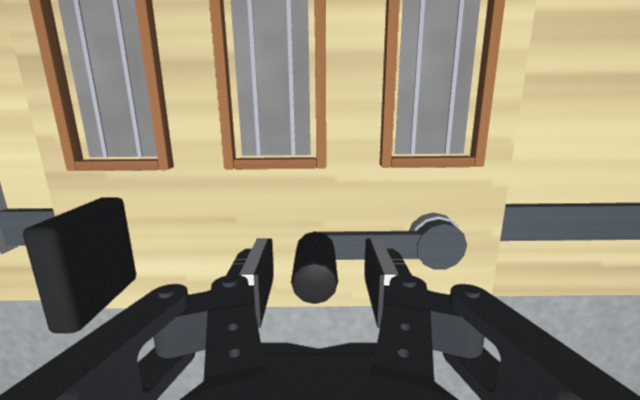

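The knob is centred between the pads, so I grip it and swing the arc.

```bash
python3 nudge.py '[0, 0, 0, 0, 0, 0, 10, 0, 0, 0, 0, 0, 0, 10, 0, 0, 0, 0, 0, 0, 10, -12.9, 1.3, 0, 0, 0, 0, 10, -12.4, 3.8, 0, 0, 0, 0, 10, -11.4, 6.2, 0, 0, 0, 0, 10, -9.9, 8.4, 0, 0, 0, 0, 10, -8.1, 10.2, 0, 0, 0, 0, 10, -5.9, 11.6, 0, 0, 0, 0, 10, 0, 0, 0, 0, 0, 0, 10, 0, 0, 0, 0, 0, 0, 10]'
```

```text
clock: 5.1
eef_pos: [441.1, 39.3, 59.1]
tool_rot: [-3.141, -0.003, 0.038]
force: [0.7, 3.1, 7.4]
width: 17.9
gripper_force: 60.3
```

```bash
python3 nudge.py '[0, 0, 0, 0, 0, 0, 85, 0, 0, 0, 0, 0, 0, 85, 0, 0, -5, 0, 0, 0, 85, 0, 0, -40, 0, 0, 0, 85, 0, 0, -45, 0, 0, 0, 85, 0, 0, -45, 0, 0, 0, 85, 15, -38, -10, 0, 0, 0, 85, 15, -38, 0, 0, 0, 0, 85, 15, -38, 0, 0, 0, 0, 85, 13, -33, 0, 0, 0, 0, 85, 0, 0, 0, 0, 0, 0, 85, 0, 0, 0, 0, 0, 0, 85]'
python3 - <<'E'
from h import *
shot("w4")
E
```

```text
clock: 6.3
eef_pos: [491.6, 187.6, 203.0]
tool_rot: [3.141, 0.001, 0.038]
force: [0.3, -0.5, -0.2]
width: 85.2
gripper_force: 0.0
```

View pics/w4.png

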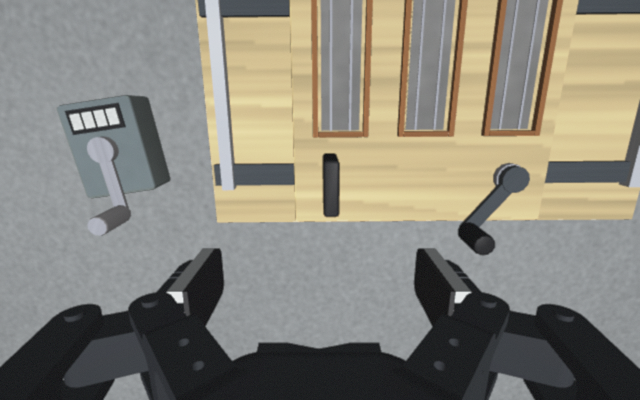

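The lever is open, with the knob top at (484,243) and the hub at (513,178). The tab top is near (331,187).

```bash
python3 - <<'E'
from h import *
np.set_printoptions(precision=1,suppress=True)
C=cam("wrist"); print(proj(C,[C[2][0],C[2][1],0]))
k,p=ray(C,(484,243),84),ray(C,(514,177),52)
print(k,p,np.arctan2(*-(k-p)[:2])-.04)
for u in (324,338): print("tab",ray(C,(u,156),82),ray(C,(u,216),82))
print("post",ray(C,(97,227),84),"hub",ray(C,(99,150),48))
print("tracks near",[ray(C,p,40) for p in [(340,133),(425,133),(511,133)]])
print("carr right edge",ray(C,(541,220),32),"base right", ray(C,(633,218),12))
E
```

```text
[317.8 106.5]
[450.8  40.2  84. ] [504.    5.7  52. ] 2.106083138707829
tab [521.6 183.   82. ] [470.  180.9  82. ]
tab [522.  171.6  82. ] [470.5 168.9  82. ]
post [453.9 375.3  84. ] hub [514.8 388.   48. ]
tracks near [array([537.4, 168. ,  40. ]), array([540.2,  89.2,  40. ]), array([543.1,   9.3,  40. ])]
carr right edge [456.4 -43.6  32. ] base right [ 455.6 -158.5   12. ]
```

```bash
python3 nudge.py '[4, 11.6, 30, 0, 0, 0, 85, 0, 0, 40, 0, 0, 0, 85, 0, 0, 40, 0, 0, 0, 85, 0, 0, 25, 0, 0, 0, 60, 0, 0, 16, 0, 0, 0, 40, 0, 0, 0, 0, 0, 0, 30, 0, 0, 0, 0, 0, 0, 5, 0, 0, 0, 0, 0, 0, 5, 0, 0, 0, 0, 0, 0, 5, 0, 0, 0, 0, 0, 0, 5]'
python3 nudge.py '[0, 5, 0, 0, 0, 0, 5, 0, 10, 0, 0, 0, 0, 5, 0, 10, 0, 0, 0, 0, 5, 0, 10, 0, 0, 0, 0, 5, 0, 10, 0, 0, 0, 0, 5, 0, 10, 0, 0, 0, 0, 5, 0, 10, 0, 0, 0, 0, 5, 0, 10, 0, 0, 0, 0, 5]'
```

```text
clock: 7.35
eef_pos: [497.2, 176.2, 53.6]
tool_rot: [-3.141, -0.002, 0.038]
force: [-0.8, -0.4, 7.2]
width: 13.1
gripper_force: 60.1
clock: 8.15
eef_pos: [500.5, 104.8, 53.6]
tool_rot: [-3.137, -0.004, 0.04]
force: [-1.1, 9.4, 5.1]
width: 12.9
gripper_force: 59.8
```

```bash
for i in 1 2 3; do python3 nudge.py '[0, 4, 0, 0, 0, 0, 5, 0, 4, 0, 0, 0, 0, 5]' | egrep "pos|force:"; done
```

```text
eef_pos: [500.9, 96.4, 53.6]
force: [-1.2, 8.0, 5.1]
gripper_force: 59.9
eef_pos: [501.3, 88.7, 53.6]
force: [-0.5, 8.4, 5.1]
gripper_force: 59.9
eef_pos: [501.6, 81.3, 53.6]
force: [-2.3, 21.8, 3.3]
gripper_force: 59.9
```

```bash
for i in 1 2; do python3 nudge.py '[0, 2, 0, 0, 0, 0, 5, 0, 0, 0, 0, 0, 0, 5]' | egrep "pos|force:"; done
```

```text
eef_pos: [501.6, 81.4, 53.6]
force: [-1.9, 14.2, 4.3]
gripper_force: 60.0
eef_pos: [501.6, 81.3, 53.6]
force: [-1.4, 18.1, 4.4]
gripper_force: 59.9
```

```bash
python3 nudge.py '[0, -3, 0, 0, 0, 0, 85, 0, 0, 0, 0, 0, 0, 85, 0, 0, -5, 0, 0, 0, 85, 0, 0, -45, 0, 0, 0, 85, 0, 0, -45, 0, 0, 0, 85, -13, 34, 0, 0, 0, 0, 85, -13, 34, 0, 0, 0, 0, 85, -13, 34, 0, 0, 0, 0, 85, -13, 34, 0, 0, 0, 0, 85, 0, 0, 0, 0, 0, 0, 85, 0, 0, 0, 0, 0, 0, 85]'
python3 - <<'E'
from h import *
shot("w5")
E
```

```text
clock: 10.25
eef_pos: [453.1, -63.2, 147.7]
tool_rot: [3.141, -0.0, 0.033]
force: [0.8, 0.6, 0.4]
width: 85.0
gripper_force: 0.0
```

View pics/w5.png

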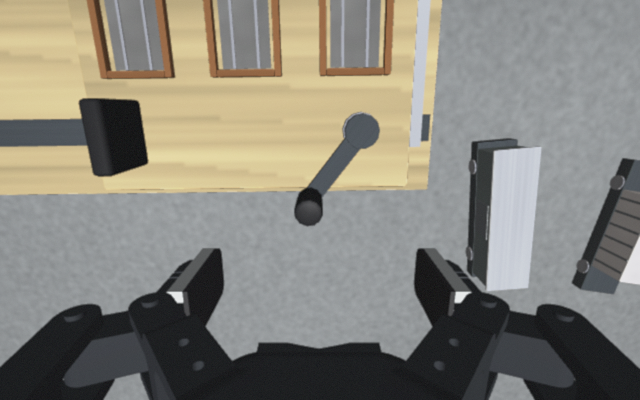

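Knob top (309,209), hub (361,129); the carriage is home against the right rail.

```bash
python3 - <<'E'
from h import *
np.set_printoptions(precision=1,suppress=True)
C=cam("wrist")
k,p=ray(C,(309,210),84),ray(C,(362,129),50)
print(k,p,local([*k[:2],57]),np.hypot(*(k-p)[:2]))
print("tracks near inner",[ray(C,p,40) for p in [(138,73),(246,71),(356,69)]])
E
```

```text
[456.  -55.2  84. ] [508.1 -91.4  50. ] [ 2.4 -6.6 90.7] 63.41838446169784
tracks near inner [array([541.4,  72. ,  40. ]), array([545.5,  -6.1,  40. ]), array([549.7, -85.4,  40. ])]
```

```bash
python3 nudge.py '[2.4, -6.6, 30, 0, 0, 0, 85, 0, 0, 30, 0, 0, 0, 85, 0, 0, 20, 0, 0, 0, 60, 0, 0, 11, 0, 0, 0, 40, 0, 0, 0, 0, 0, 0, 30, 0, 0, 0, 0, 0, 0, 10, 0, 0, 0, 0, 0, 0, 10, 0, 0, 0, 0, 0, 0, 10]'
python3 -c "
from h import *
s=ctrl.read_state();print(s['qpos'])"
```

```text
clock: 11.1
eef_pos: [456.7, -55.0, 57.3]
tool_rot: [3.142, -0.003, 0.037]
force: [0.8, 0.9, 1.2]
width: 17.9
gripper_force: 58.6
[ 0.12657908  0.67359991 -0.09850363  2.17583566  0.2100264   0.29786012
 -1.68517519]
```

```bash
python3 nudge.py '[0, 2, 0, 0, 0, 0, 10, 5.6, -6.5, 0, 0, 0, 0.132, 10, 5.6, -6.5, 0, 0, 0, 0.132, 10, 5.6, -6.5, 0, 0, 0, 0.132, 10, 5.6, -6.5, 0, 0, 0, 0.132, 10, 5.6, -6.5, 0, 0, 0, 0.132, 10, 5.6, -6.5, 0, 0, 0, 0.132, 10, 5.6, -6.5, 0, 0, 0, 0.132, 10, 0, 0, 0, 0, 0, 0, 10]'
python3 nudge.py '[1.8, -2.4, 0, 0, 0, 0, 10, 0, 0, 0, 0, 0, 0, 10]'
```

```text
clock: 12.0
eef_pos: [504.6, -31.9, 57.3]
tool_rot: [3.137, 0.0, -0.894]
force: [-5.1, -4.4, 11.7]
width: 18.4
gripper_force: 60.5
clock: 12.2
eef_pos: [504.9, -31.9, 57.2]
tool_rot: [3.135, 0.004, -0.892]
force: [-9.2, -4.4, 14.3]
width: 18.0
gripper_force: 60.8
```

```bash
python3 nudge.py '[0, 0, 0, 0, 0, 0, 85, 0, 0, 0, 0, 0, 0, 85, 0, 0, -5, 0, 0, 0, 85, 0, 0, -45, 0, 0, -0.1, 85, 0, 0, -45, 0, 0, -0.14, 85, 0, 0, -45, 0, 0, -0.14, 85, 0, 0, -45, 0, 0, -0.14, 85, 0, 0, -45, 0, 0, -0.14, 85, 0, 0, -10, 0, 0, -0.14, 85, -10, 45, 0, 0, 0, -0.13, 85, -10, 40, 0, 0, 0, 0, 85, -10, 40, 0, 0, 0, 0, 85]'
python3 nudge.py '[-10, 30, 0, 0, 0, 0, 85, -5, 20, 0, 0, 0, 0, 85, 0, 0, 0, 0, 0, 0, 85, 0, 0, 0, 0, 0, 0, 85]'
python3 - <<'E'
from h import *
shot("w6")
E
```

```text
clock: 13.4
eef_pos: [478.6, -155.0, 297.0]
tool_rot: [3.141, -0.001, 0.044]
force: [0.8, -0.5, 0.9]
width: 84.9
gripper_force: 0.0
clock: 13.8
eef_pos: [466.3, -203.8, 296.5]
tool_rot: [-3.141, -0.0, 0.043]
force: [0.3, 0.3, 0.0]
width: 85.3
gripper_force: 0.0
```

View pics/w6.png

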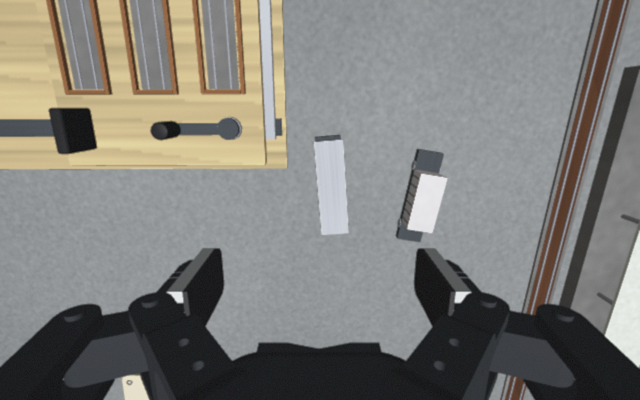

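The clamp is closed, with its lever parallel to the slide. The van roof is at (331,187) and the container top at about (427,204).

```bash
cat >> h.py <<'E'
def top(im,C,box,z,lo):
    """bright roof blob inside box -> centre, yaw, size on plane z"""
    x0,y0,x1,y1=box; m=np.zeros(im.shape[:2],np.uint8)
    m[y0:y1,x0:x1]=(im[y0:y1,x0:x1].min(2)>lo)*255
    m=cv2.morphologyEx(m,cv2.MORPH_OPEN,np.ones((3,3)))
    c=max(cv2.findContours(m,0,2)[0],key=cv2.contourArea)[:,0]
    w=np.array([ray(C,p,z)[:2] for p in c],np.float32)
    (cx,cy),_,_=r=cv2.minAreaRect(w); b=cv2.boxPoints(r); e=[b[1]-b[0],b[2]-b[1]]
    l=max(e,key=np.linalg.norm); l=l*np.sign(l[0])
    return np.round([cx,cy],1),round(float(np.arctan2(l[1],l[0])),3),np.round(sorted(map(np.linalg.norm,e)),1)
E
python3 - <<'E'
from h import *
im=cv2.imread("pics/w6.png");C=cam("wrist")
print(im[187,331],im[204,427],im[187,380])
for lo in(160,180):
  print("van",top(im,C,(300,125,365,245),43,lo)); print("cont",top(im,C,(395,140,460,245),44,lo+20))
E
```

```text
[210 201 196] [231 228 230] [154 152 148]
van (array([ 436.1, -220.3]), 0.123, array([ 37.7, 121.8], dtype=float32))
cont (array([ 422.6, -342.4]), -0.115, array([34.2, 74.6], dtype=float32))
van (array([ 436.4, -220.3]), 0.124, array([ 35.4, 121. ], dtype=float32))
cont (array([ 422.7, -342.2]), -0.121, array([33.4, 74.2], dtype=float32))
```

```bash
python3 nudge.py '[0, 0, 40, 0, 0, -0.081, 55, -16, 6.4, 45, 0, 0, 0, 55, -15.7, 6.3, 45, 0, 0, 0, 55, 0, 0, 45, 0, 0, 0, 55, 0, 0, 30, 0, 0, 0, 55, 0, 0, 0, 0, 0, 0, 55, 0, 0, 0, 0, 0, 0, 55]'
python3 - <<'E'
from h import *
im,C=shot("w7"); print(local([436.5,-220.3,12]))
E
```

```text
clock: 14.55
eef_pos: [437.0, -219.8, 91.7]
tool_rot: [-3.141, -0.0, 0.126]
force: [0.1, -0.4, 0.3]
width: 55.2
gripper_force: 0.0
[-1.36581342 -0.31907035 80.56346067]
```

View pics/w7.png

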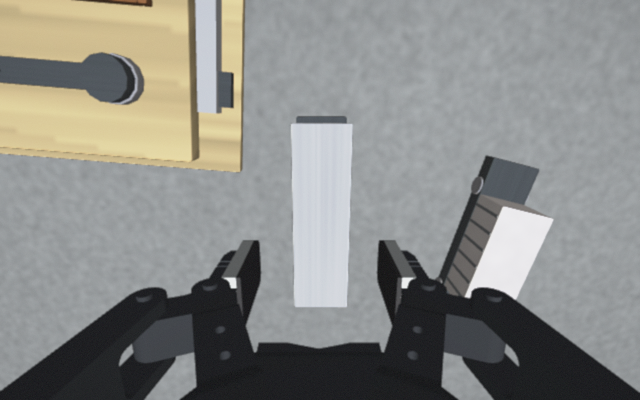

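```bash
python3 nudge.py '[-0.7, 0, 30, 0, 0, 0, 55, -0.7, 0, 30, 0, 0, 0, 55, 0, 0, 20, 0, 0, 0, 55, 0, 0, 0, 0, 0, 0, 55, 0, 0, 0, 0, 0, 0, 20, 0, 0, 0, 0, 0, 0, 20, 0, 0, 0, 0, 0, 0, 20, 0, 0, 0, 0, 0, 0, 20]'
python3 nudge.py '[0, 0, -10, 0, 0, 0, 20, 0, 0, -30, 0, 0, 0, 20, 0, 0, -40, 0, 0, 0, 20, 0, 0, -40, 0, 0, 0, 20, 0, 0, -40, 0, 0, 0.084, 20, 10, -10, -40, 0, 0, 0, 20, 15, -20, -40, 0, 0, 0, 20, 15, -25, -40, 0, 0, 0, 20, 15, -25, -40, 0, 0, 0, 20, 15, -25, 0, 0, 0, 0, 20, 0, 0, 0, 0, 0, 0, 20, 0, 0, 0, 0, 0, 0, 20]'
python3 - <<'E'
from h import *
im,C=shot("w8")
E
```

```text
clock: 15.4
eef_pos: [436.4, -221.6, 13.4]
tool_rot: [3.14, -0.003, 0.124]
force: [0.5, 0.8, 8.9]
width: 33.1
gripper_force: 61.2
clock: 16.6
eef_pos: [499.9, -113.0, 332.0]
tool_rot: [3.141, 0.0, 0.041]
force: [0.2, -0.8, -0.8]
width: 33.1
gripper_force: 60.1
```

View pics/w8.png

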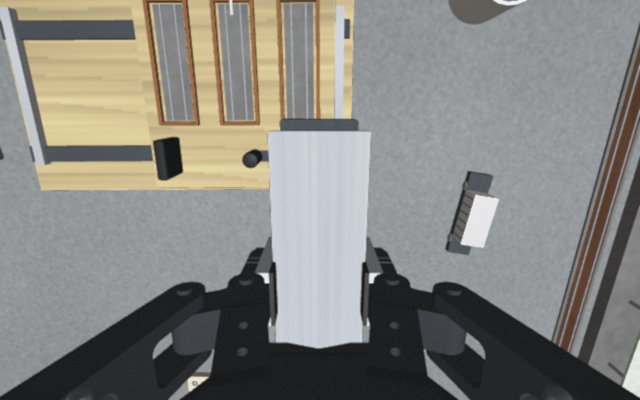

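The van is held. Outer track corners at the tops of the edges: track2 is (147,1),(184,1),(198,124),(158,126), and track1 is (212,1),(249,1),(259,124),(221,125).

```bash
python3 - <<'E'
from h import *
np.set_printoptions(precision=1,suppress=True)
im=cv2.imread("pics/w8.png");C=cam("wrist")
hsv=cv2.cvtColor(im,cv2.COLOR_BGR2HSV)
m=((hsv[...,0]>5)&(hsv[...,0]<16)&(hsv[...,1]>90)&(hsv[...,2]<210)).astype(np.uint8)*255
m[135:]=0; m[:,345:]=0; m[:, :135]=0
for c in cv2.findContours(m,0,2)[0]:
    if cv2.contourArea(c)<800: continue
    w=np.array([ray(C,p,40)[:2] for p in c[:,0]],np.float32); r=cv2.minAreaRect(w)
    print(cv2.boundingRect(c),np.array(r[0]),np.array(r[1]),r[2])
for t in [[(147,1),(184,1),(198,124),(158,126)],[(212,1),(249,1),(259,124),(221,125)]]:
    q=np.array([ray(C,p,40) for p in t]); print(q[:,:2].tolist(),q.mean(0))
E
```

```text
(210, 0, 49, 125) [614.1  -5.8] [143.8  51.6] 2.27047061920166
(143, 0, 56, 125) [611.   73.3] [143.9  52.3] 2.3698222637176514
[[680.9241503717095, 96.92535908973733], [682.6647536650431, 53.020119062294725], [540.153284099279, 45.19708812202995], [535.537464325992, 97.68025882650241]] [609.8  73.2  40. ]
[[683.9822986237959, 19.78616628135839], [685.7237786089232, -24.141187552131058], [543.2758221439616, -34.503313446397016], [540.0492194216241, 15.205150792535747]] [613.3  -5.9  40. ]
```

```bash
python3 nudge.py '[30, -6, 0, 0, 0, 0, 20, 30, -6, 20, 0, 0, 0, 20, 30, -6, 30, 0, 0, 0, 20, 31.5, -5, 40, 0, 0, 0, 20, 0, 0, 45, 0, 0, 0, 20, 0, 0, 45, 0, 0, 0, 20, 0, 0, 40, 0, 0, 0, 20, 0, 0, 20, 0, 0, 0, 20, 0, 0, 0, 0, 0, 0, 20, 0, 0, 0, 0, 0, 0, 20]'
python3 - <<'E'
from h import *
im,C=shot("w9"); print(local([620.3,-85,50])); cv2.imwrite("pics/s9.png",cv2.resize(ctrl.get_image("side")[150:300,220:420],None,fx=4,fy=4))
E
```

```text
clock: 17.65
eef_pos: [620.1, -87.1, 92.4]
tool_rot: [3.141, 0.001, 0.038]
force: [0.1, 1.0, -0.4]
width: 33.0
gripper_force: 60.0
[-0.82515356 -1.97055842 43.48748601]
```

View pics/w9.png

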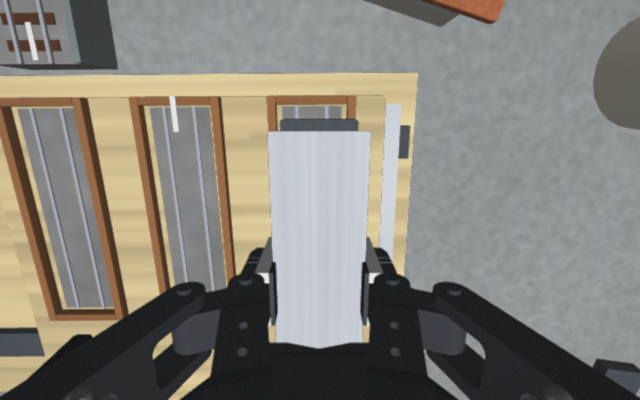

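Track0's far outer corners are at (267,98) and (356,97); I'll check the van's alignment against them.

```bash
python3 - <<'E'
from h import *
np.set_printoptions(precision=1,suppress=True)
C=cam("wrist")
a,b=ray(C,(267,98),40),ray(C,(356,97),40); f=(a+b)/2; print(a,b,"centre from far",f-75*np.array([np.cos(.039),np.sin(.039),0]))
print("track1 far",ray(C,(130,98),40),ray(C,(220,97),40)); print("stroke",ray(C,(172,97),32),"exit",ray(C,(35,60),30))
# van far end: where is it
print("van end",ray(C,(318.5,131),92.4-13.4+43), "sides",ray(C,(268,131),122),ray(C,(370,131),122))
E
```

```text
[694.1 -53.8  40. ] [ 696.6 -105.3   40. ] centre from far [620.4 -82.5  40. ]
track1 far [691.   25.5  40. ] [693.6 -26.6  40. ]
stroke [692.6   4.6  32. ] exit [710.5  84.5  30. ]
van end [682. -84. 122.] sides [681.3 -66.5 122. ] [ 682.7 -101.8  122. ]
```

```bash
python3 nudge.py '[0, -3.6, 10, 0, 0, 0, 20, 0, 0, 10, 0, 0, 0, 20, 0, 0, 10, 0, 0, 0, 20, 0, 0, 7, 0, 0, 0, 20, 0, 0, 3, 0, 0, 0, 20, 0, 0, 0, 0, 0, 0, 20, 0, 0, 0, 0, 0, 0, 20]'
python3 nudge.py '[0, 0, 2, 0, 0, 0, 20, 0, 0, 0, 0, 0, 0, 20]'
```

```text
clock: 18.45
eef_pos: [620.5, -82.3, 52.3]
tool_rot: [3.142, -0.0, 0.04]
force: [0.3, -0.1, -1.3]
width: 33.6
gripper_force: 60.0
clock: 18.65
eef_pos: [620.4, -82.2, 50.3]
tool_rot: [3.142, -0.0, 0.04]
force: [-0.1, 1.1, -0.2]
width: 33.0
gripper_force: 60.0
```

```bash
for i in 1 2 3; do python3 nudge.py '[0, 0, 1.3, 0, 0, 0, 20, 0, 0, 0, 0, 0, 0, 20]' | egrep "pos|force:" ; done
```

```text
eef_pos: [620.3, -82.2, 48.9]
force: [-1.2, 0.8, -1.0]
gripper_force: 60.0
eef_pos: [620.2, -82.2, 47.5]
force: [1.1, -0.4, -1.6]
gripper_force: 60.0
eef_pos: [620.2, -82.2, 46.2]
force: [0.1, -0.4, -1.2]
gripper_force: 60.0
```

```bash
for i in 1 2 ; do python3 nudge.py '[0, 0, 1.3, 0, 0, 0, 20, 0, 0, 0, 0, 0, 0, 20]' | egrep "pos|force:" ; done
```

```text
eef_pos: [620.3, -82.2, 45.6]
force: [-1.8, 0.4, 3.5]
gripper_force: 60.5
eef_pos: [620.3, -82.2, 45.5]
force: [-4.9, 1.6, 12.3]
gripper_force: 61.7
```

```bash
python3 nudge.py '[0, 0, -1.3, 0, 0, 0, 50, 0, 0, 0, 0, 0, 0, 50, 0, 0, -10, 0, 0, 0, 50, 0, 0, -40, 0, 0, 0, 50, 0, 0, -45, 0, 0, 0, 50, 0, 0, -45, 0, 0, 0, 50, -20, 25, -45, 0, 0, 0, 50, -28, 36, -45, 0, 0, 0, 50, -29, 37, -20, 0, 0, 0, 50, -29, 37, 0, 0, 0, 0, 50, -29, 37, 0, 0, 0, 0, 50, -29, 37, 0, 0, 0, 0, 50]'
python3 nudge.py '[0, 0, 0, 0, 0, 0, 50, 0, 0, 0, 0, 0, 0, 50]'
python3 - <<'E'
from h import *
im,C=shot("w10")
print(proj(C,[422.7,-342,44]),proj(C,[620,-82,75]))
for lo in(180,200): print(top(im,C,(300,100,640,250),44,lo))
print(local([422.7,-342,12]))
E
```

```text
clock: 20.85
eef_pos: [471.7, -287.5, 281.4]
tool_rot: [3.141, -0.001, 0.04]
force: [0.8, -0.3, -0.9]
width: 50.0
gripper_force: 0.0
clock: 21.05
eef_pos: [472.2, -287.2, 281.0]
tool_rot: [3.141, -0.001, 0.036]
force: [0.8, 0.1, -0.2]
width: 50.1
gripper_force: 0.0
[361.66904687 208.58316634] [111.33830166  13.81427478]
(array([ 470.1, -651.5]), 0.001, array([ 66.1, 182.8], dtype=float32))
(array([ 470.2, -651.2]), 0.003, array([ 65.3, 182.8], dtype=float32))
[-53.10638045  54.42156698 268.77748816]
```

View pics/w10.png

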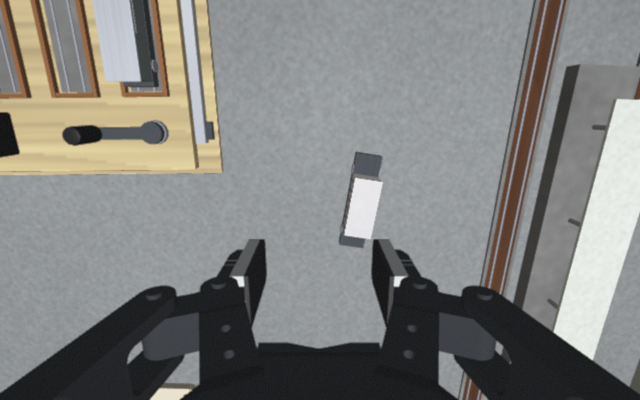

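The container wagon is unchanged at (362,210), and the van sits in track0 with its roof near (120,40). I'll measure the container numerically.

```bash
python3 - <<'E'
from h import *
im=cv2.imread("pics/w10.png");C=cam("wrist")
for lo in(190,205): print(top(im,C,(330,145,400,245),44,lo))
E
```

```text
(array([ 423.8, -341.7]), -0.119, array([33.7, 74.2], dtype=float32))
(array([ 423.7, -341.6]), -0.117, array([33.4, 74.1], dtype=float32))
```

```bash
python3 nudge.py '[0, 0, 20, 0, 0, 0.08, 55, 0, 0, 30, 0, 0, 0.076, 55, -14, 20, 40, 0, 0, 0, 55, -14, 20, 45, 0, 0, 0, 55, -14, 20, 45, 0, 0, 0, 55, 0, 0, 10, 0, 0, 0, 55, 0, 0, 0, 0, 0, 0, 55, 0, 0, 0, 0, 0, 0, 55]'
python3 - <<'E'
from h import *
im,C=shot("w11"); print(local([423.5,-341.8,12.5]))
for lo in(190,205): print(top(im,C,(265,100,370,330),44,lo))
E
```

```text
clock: 21.9
eef_pos: [427.5, -338.8, 93.4]
tool_rot: [-3.141, -0.002, -0.113]
force: [-0.1, -0.1, -0.0]
width: 54.7
gripper_force: 0.0
[-4.16046331  3.09490362 81.46685063]
(array([ 422.4, -343.5]), -0.119, array([33.9, 73.8], dtype=float32))
(array([ 422.6, -343.5]), -0.128, array([33.3, 73.7], dtype=float32))
```

```bash
python3 nudge.py '[-4.8, 4, 20, 0, 0, 0.005, 55, 0, 0, 30, 0, 0, 0, 55, 0, 0, 20, 0, 0, 0, 55, 0, 0, 11, 0, 0, 0, 55, 0, 0, 0, 0, 0, 0, 55, 0, 0, 0, 0, 0, 0, 20, 0, 0, 0, 0, 0, 0, 20, 0, 0, 0, 0, 0, 0, 20, 0, 0, 0, 0, 0, 0, 20]'
python3 nudge.py '[0, 0, -10, 0, 0, 0, 20, 0, 0, -30, 0, 0, 0, 20, 0, 0, -40, 0, 0, 0, 20, 0, 0, -40, 0, 0, 0, 20, 0, 0, -40, 0, 0, -0.08, 20, 0, 0, -30, 0, 0, -0.077, 20, 0, 0, 0, 0, 0, 0, 20, 0, 0, 0, 0, 0, 0, 20]'
```

```text
clock: 22.85
eef_pos: [421.0, -344.0, 13.1]
tool_rot: [3.14, -0.003, -0.121]
force: [-0.1, 0.7, 7.6]
width: 32.6
gripper_force: 60.9
clock: 23.65
eef_pos: [419.4, -343.5, 202.3]
tool_rot: [3.141, -0.001, 0.035]
force: [-0.3, 0.3, -3.0]
width: 33.5
gripper_force: 60.2
```

```bash
python3 nudge.py '[17.4, -34.2, 0, 0, 0, 0, 20, 17.4, -34.2, 0, 0, 0, 0, 20, 17.4, -34.2, 0, 0, 0, 0, 20, 17.4, -34.2, 0, 0, 0, 0, 20, 17.4, -34.2, 0, 0, 0, 0, 20, 17.4, -34.2, 0, 0, 0, 0, 20, 17.4, -34.2, 0, 0, 0, 0, 20, 17.4, -34.2, 0, 0, 0, 0, 20, 17.4, -34.2, 0, 0, 0, 0, 20, 17.4, -34.2, 0, 0, 0, 0, 20, 17.4, -34.2, 0, 0, 0, 0, 20, 17.4, -34.2, 0, 0, 0, 0, 20]'
python3 nudge.py '[0, 0, 40, 0, 0, 0, 20, 0, 0, 40, 0, 0, 0, 20, 0, 0, 30, 0, 0, 0, 20, 0, 0, 0, 0, 0, 0, 20, 0, 0, 0, 0, 0, 0, 20]'
python3 - <<'E'
from h import *
np.set_printoptions(precision=1,suppress=True)
im,C=shot("w12"); print(local([612.5,75,52]))
hsv=cv2.cvtColor(im,cv2.COLOR_BGR2HSV)
m=((hsv[...,0]>5)&(hsv[...,0]<16)&(hsv[...,1]>90)&(hsv[...,2]<210)).astype(np.uint8)*255
for y in (100,110,120): 
    x=np.where(m[y,200:440])[0]+200; print(y,x.tolist())
col=np.where(m[60:200,275])[0]+60; print(col)
print([proj(C,p) for p in ([690,103,40],[690,53,40])])
E
```

```text
clock: 24.85
eef_pos: [612.7, 75.4, 199.4]
tool_rot: [3.141, 0.004, 0.035]
force: [1.1, -0.4, -1.9]
width: 33.2
gripper_force: 60.2
clock: 25.35
eef_pos: [612.8, 74.0, 90.5]
tool_rot: [3.141, 0.003, 0.035]
force: [1.2, 0.1, -1.5]
width: 33.0
gripper_force: 60.1
[-1.7 -0.9 40. ]
100 [268, 269, 270, 271, 272, 273, 274, 275, 276, 277, 278, 279, 280, 281, 282, 283, 284, 285, 286, 287, 288, 289, 290, 291, 292, 293, 294, 295, 296, 297, 298, 299, 300, 301, 302, 303, 304, 305, 306, 307, 308, 309, 310, 311, 312, 313, 314, 315, 316, 317, 318, 319, 320, 321, 322, 323, 324, 325, 326, 327, 328, 329, 330, 331, 332, 333, 334, 335, 336, 337, 338, 339, 340, 341, 342, 343, 344, 345, 346, 347, 348, 349, 350, 351, 352, 353, 354, 355, 356, 357, 406, 407, 408, 409, 410, 411, 412, 413, 414, 415, 416, 417, 418, 419, 420, 421, 422, 423, 424, 425, 426, 427, 428, 429, 430, 431, 432, 433, 434, 435, 436, 437, 438, 439]
110 [269, 270, 271, 272, 273, 274, 275, 276, 277, 349, 350, 351, 352, 353, 354, 355, 356, 357, 405, 406, 407, 408, 409, 410, 411, 412, 413, 414]
120 [269, 270, 271, 272, 273, 274, 275, 276, 277, 405, 406, 407, 408, 409, 410, 411, 412, 413]
[ 96  97  98  99 100 101 102 103 104 105 106 107 108 109 110 111 112 113
 114 115 116 117 118 119 120 121 122 123 124 125 126 127 128 129 130 131
 132 133 134 135 136 137 138 139 140 141 142 143 144 145 146 147 148 149
 150 151 152 153 154 155 156 157 158 159 160 161 162 163 164 165 166 167
 168 169 170 171 172 173 174 175 176 177 178 179 180 181 182 183 184 185
 186 187 188]
[array([272.3,  89.1]), array([360.8,  92.4])]
```

```bash
python3 - <<'E'
from h import *
np.set_printoptions(precision=1,suppress=True)
C=cam("wrist");im=cv2.imread("pics/w12.png")
f=(ray(C,(267.5,97),40)+ray(C,(357.5,97),40))/2; c=f-75*np.array([np.cos(.039),np.sin(.039),0]); print(c, local([c[0]-1.7,c[1]-.5,52]))
# wagon body's lateral centre: dark chassis end columns seen ahead, at rows 115-135
g=im.max(2)
for y in (118,125,135): x=np.where(g[y,280:350]<75)[0]+280; print(y,x.min() if len(x) else None,x.max() if len(x) else None)
E
```

```text
[613.2  77.5  40. ] [-2.6 -3.  40. ]
118 None None
125 None None
135 None None
```

```bash
python3 nudge.py '[-1, -2.5, 10, 0, 0, -0.003, 20, 0, 0, 10, 0, 0, 0, 20, 0, 0, 10, 0, 0, 0, 20, 0, 0, 6, 0, 0, 0, 20, 0, 0, 4, 0, 0, 0, 20, 0, 0, 0, 0, 0, 0, 20]'
for i in 1 2 3; do python3 nudge.py '[0, 0, 1.5, 0, 0, 0, 20, 0, 0, 0, 0, 0, 0, 20]' | egrep "pos|force:" ; done
```

```text
clock: 26.0
eef_pos: [612.3, 76.5, 50.8]
tool_rot: [3.141, 0.001, 0.039]
force: [0.7, 0.4, -2.0]
width: 33.1
gripper_force: 60.1
eef_pos: [612.8, 76.6, 50.2]
force: [0.9, 0.4, -2.2]
gripper_force: 60.1
eef_pos: [612.7, 76.6, 48.7]
force: [-0.4, -1.0, -0.8]
gripper_force: 60.1
eef_pos: [612.6, 76.6, 47.0]
force: [-0.1, 0.0, -2.1]
gripper_force: 60.1
```

```bash
for i in 1 2; do python3 nudge.py '[0, 0, 1.2, 0, 0, 0, 20, 0, 0, 0, 0, 0, 0, 20]' | egrep "pos|force:" ; done
```

```text
eef_pos: [612.6, 76.6, 45.7]
force: [-0.8, 0.5, -1.5]
gripper_force: 60.1
eef_pos: [612.8, 76.7, 45.2]
force: [-0.8, -0.2, 2.8]
gripper_force: 60.6
```

```bash
python3 nudge.py '[0, 0, -1, 0, 0, 0, 50, 0, 0, 0, 0, 0, 0, 50, 0, 0, -10, 0, 0, 0, 50, 0, 0, -40, 0, 0, 0, 50, 0, 0, -45, 0, 0, 0, 50, 0, 0, -45, 0, 0, 0, 60, -36, 24, -15, 0, 0, 0, 70, -36, 24, 0, 0, 0, 0, 85, -36, 23, 0, 0, 0, 0, 85, -36, 23, 0, 0, 0, 0, 85, 0, 0, 0, 0, 0, 0, 85, 0, 0, 0, 0, 0, 0, 85]'
python3 - <<'E'
from h import *
np.set_printoptions(precision=1,suppress=True)
im,C=shot("w13")
g=(im.max(2)<70).astype(np.uint8)
u,v=proj(C,[505,-29,84]).astype(int); print(u,v)
n,l,s,c=cv2.connectedComponentsWithStats(g[:240])
for i in range(1,n):
    if s[i,4]>100: print(s[i],c[i],ray(C,c[i],84))
E
```

```text
clock: 28.2
eef_pos: [472.6, -23.4, 201.7]
tool_rot: [3.142, -0.002, 0.037]
force: [0.2, 0.4, 1.0]
width: 84.9
gripper_force: 0.0
327 154
[216   0  15  60 205] [226.5  28.7] [593.8  48.3  84. ]
[372   0   7  93 371] [375.5  43.5] [587.9 -60.9  84. ]
[ 183  125   36   61 1794] [200.5 153.8] [501.7  72.8  84. ]
[316 142  23  26 267] [326.  154.7] [504.7 -28.   84. ]
```

View pics/w13.png

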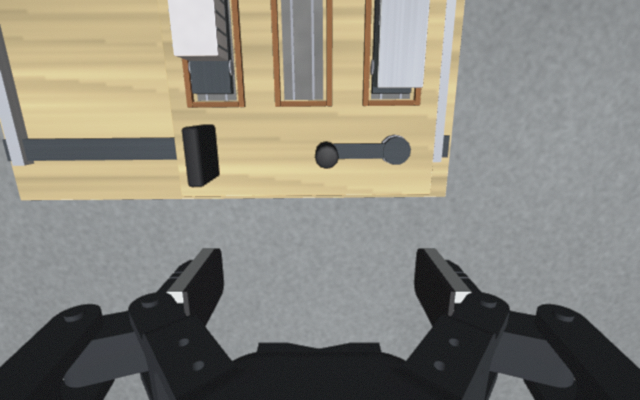

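The wagons are seated in track2 (left) and track0 (right), and the knob top is at (326,155). Now I'll open the clamp fully, turning the tool with the lever.

```bash
python3 nudge.py '[16, 3, 30, 0, 0, 0, 85, 16, 2.8, 40, 0, 0, 0, 85, 0, 0, 40, 0, 0, 0, 60, 0, 0, 24, 0, 0, 0, 40, 0, 0, 10, 0, 0, 0, 40, 0, 0, 0, 0, 0, 0, 30, 0, 0, 0, 0, 0, 0, 10, 0, 0, 0, 0, 0, 0, 10, 0, 0, 0, 0, 0, 0, 10]'
python3 nudge.py '[-7.8, 0.5, 0, 0, 0, -0.12, 10, -7.8, 0.5, 0, 0, 0, -0.12, 10, -7.8, 0.5, 0, 0, 0, -0.12, 10, -7.8, 0.5, 0, 0, 0, -0.12, 10, -7.8, 0.5, 0, 0, 0, -0.12, 10, -7.8, 0.5, 0, 0, 0, -0.12, 10, -7.8, 0.5, 0, 0, 0, -0.12, 10, -7.8, 0.5, 0, 0, 0, -0.12, 10, -7.8, 0.5, 0, 0, 0, -0.12, 10, -7.8, 0.5, 0, 0, 0, -0.12, 10, -2, 0, 0, 0, 0, 0, 10, 0, 0, 0, 0, 0, 0, 10]'
```

```text
clock: 29.15
eef_pos: [505.6, -28.5, 57.3]
tool_rot: [3.14, -0.002, 0.038]
force: [1.5, -4.7, -8.3]
width: 17.8
gripper_force: 59.2
clock: 30.35
eef_pos: [444.9, -70.1, 57.1]
tool_rot: [-3.141, -0.004, 1.241]
force: [-1.6, 7.7, -7.3]
width: 18.3
gripper_force: 59.6
```

```bash
python3 nudge.py '[-2, 0, 0, 0, 0, 0, 10, -2, 0, 0, 0, 0, 0, 10, 0, 0, 0, 0, 0, 0, 10]'
```

```text
clock: 30.65
eef_pos: [444.9, -70.2, 57.2]
tool_rot: [3.141, -0.009, 1.244]
force: [-0.1, 15.8, -9.5]
width: 17.9
gripper_force: 59.4
```

```bash
python3 nudge.py '[4, 0, 0, 0, 0, 0, 85, 0, 0, 0, 0, 0, 0, 85, 0, 0, -5, 0, 0, 0, 85, 0, 0, -45, 0, 0, 0.12, 85, 0, 0, -45, 0, 0, 0.12, 85, 0, 0, -40, 0, 0, 0.12, 85, 0, 0, -20, 0, 0, 0.12, 85, 0, 0, -20, 0, 0, 0.12, 85, 0, 0, 0, 0, 0, 0.12, 85, 0, 0, 0, 0, 0, 0.12, 85, 0, 0, 0, 0, 0, 0.12, 85, 0, 0, 0, 0, 0, 0.12, 85]' | grep eef
python3 nudge.py '[0, 0, 0, 0, 0, 0.12, 85, 36, -14, 0, 0, 0, 0, 85, 36, -14, 0, 0, 0, 0, 85, 36, -14, 0, 0, 0, 0, 85, 36, -14, 0, 0, 0, 0, 85, 36, -14, 0, 0, 0, 0, 85, 0, 0, 0, 0, 0, 0, 85, 0, 0, 0, 0, 0, 0, 85]'
cat > strokes.py <<'E'
import sys
from h import *
np.set_printoptions(precision=1,suppress=True)
im,C=shot(sys.argv[1]); print("nadir",proj(C,[C[2][0],C[2][1],0]),"cam",C[2])
m=((im.min(2)>190)).astype(np.uint8)
n,l,s,c=cv2.connectedComponentsWithStats(m)
for i in range(1,n):
    x,y,w,h,a=s[i]
    if 15<a<400 and y<200: print(s[i],ray(C,c[i],32),ray(C,c[i],45),"low end",ray(C,(np.where(l[y+h-1]==i)[0].mean(),y+h-1),32),"top",ray(C,(np.where(l[y]==i)[0].mean(),y),32))
E
python3 strokes.py w14
```

```text
eef_pos: [444.9, -74.1, 232.6]
clock: 32.65
eef_pos: [621.9, 3.3, 231.8]
tool_rot: [3.141, 0.001, 0.039]
force: [-0.1, 0.2, 0.5]
width: 85.0
gripper_force: 0.0
nadir [318.2 106.7] cam [690.6   6.3 373.4]
[617  28  11  25 171] [ 763.5 -283.9   32. ] [ 760.7 -272.8   45. ] low end [ 753.2 -283.7   32. ] top [ 774.5 -285.2   32. ]
[242  64   4  21  55] [718.9  81.7  32. ] [717.9  78.9  45. ] low end [709.5  81.2  32. ] top [728.1  82.3  32. ]
[324 106   3  21  48] [680.9  -0.7  32. ] [681.3  -0.4  45. ] low end [671.7  -0.9  32. ] top [691.5  -0.   32. ]
```

```bash
python3 nudge.py '[0, -25, 0, 0, 0, 0, 85, 0, -25, 0, 0, 0, 0, 85, 0, -25, 0, 0, 0, 0, 85, 0, 0, 0, 0, 0, 0, 85, 0, 0, 0, 0, 0, 0, 85]' | grep eef
python3 strokes.py w15
```

```text
eef_pos: [618.4, 77.3, 232.2]
nadir [317.9 106.9] cam [687.   80.5 373.9]
[317  64   3  21  44] [718.1  82.   32. ] [716.9  81.9  45. ] low end [709.   81.7  32. ] top [727.6  82.4  32. ]
[397 106   4  20  56] [681.3  -2.3  32. ] [681.5   0.9  45. ] low end [672.2  -3.   32. ] top [691.   -1.5  32. ]
```

```bash
python3 nudge.py '[-39, -3, 0, 0, 0, 0, 85, -39, -3, 0, 0, 0, 0, 85, -38.2, -2, 20, 0, 0, 0, 85, 0, 0, 40, 0, 0, 0, 85, 0, 0, 40, 0, 0, 0, 85, 0, 0, 40, 0, 0, 0, 85, 0, 0, 25, 0, 0, 0, 60, 0, 0, 13, 0, 0, 0, 40, 0, 0, 0, 0, 0, 0, 30, 0, 0, 0, 0, 0, 0, 5, 0, 0, 0, 0, 0, 0, 5, 0, 0, 0, 0, 0, 0, 5]'
python3 nudge.py '[0, -3, 0, 0, 0, 0, 5, 0, -5, 0, 0, 0, 0, 5, 0, -8, 0, 0, 0, 0, 5, 0, -8, 0, 0, 0, 0, 5, 0, -8, 0, 0, 0, 0, 5, 0, -8, 0, 0, 0, 0, 5, 0, -8, 0, 0, 0, 0, 5, 0, -8, 0, 0, 0, 0, 5, 0, -8, 0, 0, 0, 0, 5, 0, -8, 0, 0, 0, 0, 5, 0, -5, 0, 0, 0, 0, 5, 0, 0, 0, 0, 0, 0, 5]'
```

```text
clock: 34.45
eef_pos: [504.0, 81.6, 55.2]
tool_rot: [3.141, -0.003, 0.039]
force: [-0.2, -1.6, 6.4]
width: 12.8
gripper_force: 59.5
clock: 35.65
eef_pos: [500.6, 157.5, 55.2]
tool_rot: [3.14, -0.002, 0.039]
force: [-0.7, -4.4, 9.2]
width: 13.2
gripper_force: 60.1
```

```bash
python3 nudge.py '[0, -2.5, 0, 0, 0, 0, 5, 0, -2.5, 0, 0, 0, 0, 5, 0, 0, 0, 0, 0, 0, 5, 0, 0, 0, 0, 0, 0, 5]' | egrep "pos|force:"
```

```text
eef_pos: [500.4, 161.3, 55.2]
force: [-1.7, -7.0, 9.1]
gripper_force: 60.2
```

```bash
python3 nudge.py '[0, -1.2, 0, 0, 0, 0, 5, 0, 0, 0, 0, 0, 0, 5, 0, 0, 0, 0, 0, 0, 5]' | egrep "pos|force:"
python3 nudge.py '[0, 0, 0, 0, 0, 0, 85, 0, 0, 0, 0, 0, 0, 85, 0, 0, -5, 0, 0, 0, 85, 0, 0, -45, 0, 0, 0, 85, 0, 0, -45, 0, 0, 0, 85, 0, 0, -45, 0, 0, 0, 85, 39, 28, -37, 0, 0, 0, 85, 39, 28, 0, 0, 0, 0, 85, 38, 28, 0, 0, 0, 0, 85, 0, 0, 0, 0, 0, 0, 85, 0, 0, 0, 0, 0, 0, 85]' | grep eef
python3 strokes.py w16
```

```text
eef_pos: [500.3, 162.1, 55.2]
force: [-1.0, -8.1, 9.3]
gripper_force: 60.2
eef_pos: [611.9, 89.6, 223.9]
nadir [318.4 106.7] cam [680.6  92.5 365.5]
[330  56   3  21  53] [719.2  82.   32. ] [717.7  82.4  45. ] low end [709.6  81.9  32. ] top [727.5  82.7  32. ]
[330 100   3  21  63] [677.8  79.9  32. ] [677.9  80.4  45. ] low end [668.2  79.4  32. ] top [687.4  80.3  32. ]
```

The strokes line up to within about 0.3 mm. Next is the clamp: locate the knob, push loosely past the biting point, then grip and close.

```bash
python3 nudge.py '[-35, 14.5, 0, 0, 0, 0, 85, -35, 14.5, 0, 0, 0, 0, 85, -35, 14.5, 0, 0, 0, 0, 85, -35, 14.5, 0, 0, 0, 0, 85, -33, 14.6, 20, 0, 0, 0, 85, 0, 0, 0, 0, 0, 0, 85, 0, 0, 0, 0, 0, 0, 85]' | grep eef
python3 - <<'E'
from h import *
np.set_printoptions(precision=1,suppress=True)
im,C=shot("w17")
g=(im.max(2)<70).astype(np.uint8)
print(proj(C,[441.8,10.3,84]))
n,l,s,c=cv2.connectedComponentsWithStats(g)
for i in range(1,n):
    if s[i,4]>100: print(s[i],c[i],ray(C,c[i],84))
E
```

```text
eef_pos: [440.5, 12.0, 204.4]
[321.  190.5]
[159   0  21  22 122] [174.2   9.5] [572.7 122.2  84. ]
[145  36  38  22 160] [172.5  50.6] [545.1 125.7  84. ]
[ 124   87   47   62 2388] [146.9 117. ] [495.9 149.8  84. ]
[313 173  22  29 383] [323.4 187. ] [444.9   8.4  84. ]
[    0   249   640   151 44774] [325.4 352.2] [279.7  -1.   84. ]
[446 261  21  16 118] [456.3 269.1] [ 374.  -114.2   84. ]
```

```bash
python3 nudge.py '[0, 0, 0, 0, 0, 0.138, 85, 0, 0, 20, 0, 0, 0.138, 85, 0, 0, 20, 0, 0, 0.138, 85, 0, 0, 20, 0, 0, 0.138, 85, 0, 0, 20, 0, 0, 0.138, 85, 0, 0, 0, 0, 0, 0, 85, 0, 0, 0, 0, 0, 0, 85]' | egrep "eef|rot"
python3 -c "
from h import *
print(local([442,10.3,57]))"
```

```text
eef_pos: [442.7, 12.1, 124.4]
tool_rot: [-3.141, -0.0, -0.646]
[ 0.53185821  1.90414346 67.4275486 ]
```

```bash
python3 nudge.py '[0.5, 1.9, 30, 0, 0, 0, 85, 0, 0, 25, 0, 0, 0, 85, 0, 0, 12, 0, 0, 0, 85, 0, 0, 0, 0, 0, 0, 40, 0, 0, 0, 0, 0, 0, 32, 0, 0, 0, 0, 0, 0, 32]'
python3 nudge.py '[-0.4, -5.4, 0, 0, 0, 0, 32, -0.4, -5.4, 0, 0, 0, 0, 32, -0.4, -5.4, 0, 0, 0, 0, 32, -0.4, -5.4, 0, 0, 0, 0, 32, 1.2, -5, 0, 0, 0, 0, 32, 1.2, -5, 0, 0, 0, 0, 32, 1.2, -5, 0, 0, 0, 0, 32, 1.2, -5, 0, 0, 0, 0, 32, 1.2, -5, 0, 0, 0, 0, 32, 1, -6, 0, 0, 0, 0, 32, 0, 0, 0, 0, 0, 0, 32]'
```

```text
clock: 39.55
eef_pos: [442.2, 9.4, 58.3]
tool_rot: [-3.14, -0.002, -0.65]
force: [0.2, -0.2, 0.2]
width: 43.1
gripper_force: 0.0
clock: 40.65
eef_pos: [479.0, 48.4, 57.3]
tool_rot: [-3.139, -0.002, -0.651]
force: [0.3, -0.1, 0.1]
width: 31.9
gripper_force: 0.1
```

```bash
python3 nudge.py '[0, 0, 0, 0, 0, 0, 10, 0, 0, 0, 0, 0, 0, 10, 0, 0, 0, 0, 0, 0, 10, 3.7, -4.4, 0, 0, 0, 0, 10, 3.7, -4.4, 0, 0, 0, 0, 10, 3.5, -3.4, 0, 0, 0, 0, 10, 3.5, -3.4, 0, 0, 0, 0, 10, 3.5, -3.4, 0, 0, 0, 0, 10, 0, 0, 0, 0, 0, 0, 10, 0, 0, 0, 0, 0, 0, 10]'
```

```text
clock: 41.65
eef_pos: [496.1, 51.4, 57.2]
tool_rot: [3.133, 0.01, -0.655]
force: [-13.5, -2.8, 17.9]
width: 18.4
gripper_force: 60.4
```

```bash
for i in 1 2; do python3 nudge.py '[2.5, -1.9, 0, 0, 0, 0, 10, 0, 0, 0, 0, 0, 0, 10, 0, 0, 0, 0, 0, 0, 10]'| egrep "pos|force:"; done
```

```text
eef_pos: [500.2, 51.1, 57.1]
force: [-11.0, -5.0, 12.9]
gripper_force: 60.4
eef_pos: [500.2, 51.1, 57.0]
force: [-16.4, -3.9, 17.9]
gripper_force: 61.3
```

```bash
python3 nudge.py '[0, 0, 0, 0, 0, 0, 85, 0, 0, 0, 0, 0, 0, 85, 0, 0, -5, 0, 0, 0, 85, 0, 0, -45, 0, 0, -0.138, 85, 0, 0, -45, 0, 0, -0.138, 85, 0, 0, -45, 0, 0, -0.138, 85, 0, 0, -35, 0, 0, -0.138, 85, 0, 0, 0, 0, 0, -0.138, 85, 38, -13, 0, 0, 0, 0, 85, 38, -13, 0, 0, 0, 0, 85, 38, -13, 0, 0, 0, 0, 85, 0, 0, 0, 0, 0, 0, 85]' | grep eef
python3 strokes.py w18
python3 - <<'E'
from h import *
np.set_printoptions(precision=1,suppress=True)
C=cam("wrist");im=cv2.imread("pics/w18.png")
print(proj(C,[501,52,84]))
E
```

```text
eef_pos: [626.2, 98.7, 232.1]
nadir [319.3 108.7] cam [694.1 101.4 374.2]
[338  74   4  21  54] [718.9  82.3  32. ] [717.9  83.   45. ] low end [709.2  82.1  32. ] top [728.1  82.7  32. ]
[338 117   4  20  52] [676.8  79.5  32. ] [677.5  80.3  45. ] low end [667.5  79.2  32. ] top [686.7  80.3  32. ]
[358.2 302.7]
```

```bash
python3 nudge.py '[-20, -35.4, 0, 0, 0, 0, 85, -20, -35.4, 0, 0, 0, 0, 85, -20, -35.4, 0, 0, 0, 0, 85, -20, -35.4, 0, 0, 0, 0, 85, 0, 0, 0, 0, 0, 0, 85, 0, 0, 0, 0, 0, 0, 85]' | grep eef
python3 - <<'E'
from h import *
np.set_printoptions(precision=1,suppress=True)
im,C=shot("w19")
g=(im.max(2)<70).astype(np.uint8)
print("knob exp",proj(C,[501,52,84]))
n,l,s,c=cv2.connectedComponentsWithStats(g)
for i in range(1,n):
    if s[i,4]>100: print(s[i],c[i],ray(C,c[i],84))
E
python3 nudge.py '[-20, -35.4, 0, 0, 0, 0, 85, -20, -35.4, 0, 0, 0, 0, 85, -20, -35.4, 0, 0, 0, 0, 85, -20, -35.4, 0, 0, 0, 0, 85, 0, 0, 0, 0, 0, -0.132, 85, 0, 0, 0, 0, 0, -0.132, 85, 0, 0, 0, 0, 0, -0.132, 85, 0, 0, 0, 0, 0, -0.132, 85, 0, 0, 0, 0, 0, -0.132, 85, 0, 0, 0, 0, 0, 0, 85, 0, 0, 0, 0, 0, 0, 85]'
python3 - <<'E'
from h import *
np.set_printoptions(precision=1,suppress=True)
im,C=shot("w20"); u,v=proj(C,[454,375,84]).astype(int); print(u,v,local([454,375,57]))
# light steel against dark: print gray profile patch
g=cv2.cvtColor(im,cv2.COLOR_BGR2GRAY); print(g[v-24:v+25:3,u-24:u+25:3])
E
```

```text
eef_pos: [535.0, 234.3, 232.7]
knob exp [507.4 226.4]
[446   0  72  10 484] [475.7   5. ] [687.2 114.9  84. ]
[519  24  27 152 262] [532.7  94.5] [621.4  54.3  84. ]
[496  28  14  97 112] [502.6  74.2] [636.5  83.2  84. ]
[ 529   34   50  134 2990] [552.7  98.6] [618.8  36.4  84. ]
[384  60  11  75 190] [386.9  96.5] [614.6 179.   84. ]
[196 140  26  74 582] [208.9 172.7] [541.7 334.9  84. ]
[140 149  51  26 236] [167.4 161. ] [550.9 371.8  84. ]
[ 377  192   22   58 1040] [387.2 220.1] [502.6 167.7  84. ]
[480 209  35  27 604] [497.2 221.6] [505.5  62.7  84. ]
[    0   242   640   158 44158] [321.5 352. ] [349.7 223.6  84. ]
[446 260  21  17 122] [456.2 269.1] [454.   93.9  84. ]
clock: 45.25
eef_pos: [451.8, 370.7, 232.1]
tool_rot: [3.141, 0.0, 0.693]
force: [0.4, 1.0, 0.1]
width: 85.3
gripper_force: 0.0
316 179 [  4.4  -1.6 175.2]
[[156 157 160 158 157 160 161 157 163 177 178 176 173 134 134 136 137]
 [155 160 160 154 160 158 153 147 175 178 173 178 139 129 135 135 136]
 [158 158 161 156 154 154 151 153 172 176 175 176 153 155 123 132 134]
 [156 154 160 163 158 144  86  84  82 126
[... 253 characters left out ...]
156 157 134 181 183 185 185 182 140 162 158 161 159 155 156]
 [158 151 154 158 144 186 187 182 182 184 150 157 160 155 158 160 155]
 [154 156 160 158 151 180 181 183 181 180 153 160 152 153 157 162 160]
 [155 158 163 157 159 148 173 178 172 157 154 160 158 156 154 157 159]
 [158 157 160 155 159 163 158 152 152 154 153 152 157 157 155 153 161]
 [156 158 162 154 153 156 157 154 154 152 154 152 153 156 152 156 159]
 [158 159 154 153 151 156 152 153 156 153 155 159 158 159 157 156 154]
 [157 154 157 158 155 155 155 154 150 152 159 157 158 154 154 154 156]
 [158 153 150 157 152 155 158 150 147 155 162 162 162 160 152 149 156]
 [157 156 156 154 156 156 156 157 149 152 155 154 155 157 156 151 161]]
```

```bash
python3 nudge.py '[5, -4, 30, 0, 0, 0, 85, 0, 0, 40, 0, 0, 0, 85, 0, 0, 40, 0, 0, 0, 85, 0, 0, 40, 0, 0, 0, 85, 0, 0, 25, 0, 0, 0, 85, 0, 0, 0, 0, 0, 0, 50, 0, 0, 0, 0, 0, 0, 36, 0, 0, 0, 0, 0, 0, 32, 0, 0, 0, 0, 0, 0, 32]'
python3 nudge.py '[-1.6, 6, 0, 0, 0, 0, 32, -1.6, 6, 0, 0, 0, 0, 32, -1.6, 6, 0, 0, 0, 0, 32, -1.6, 6, 0, 0, 0, 0, 32, -1.6, 6, 0, 0, 0, 0, 32, 1.5, 6, 0, 0, 0, 0, 32, 1.5, 6, 0, 0, 0, 0, 32, 1.5, 6, 0, 0, 0, 0, 32, 1.5, 6, 0, 0, 0, 0, 32, 0, 0, 0, 0, 0, 0, 32]'
```

```text
clock: 46.2
eef_pos: [453.1, 379.3, 59.0]
tool_rot: [-3.142, -0.003, 0.698]
force: [-0.5, -0.6, -0.1]
width: 32.2
gripper_force: 0.0
clock: 47.2
eef_pos: [486.3, 334.8, 57.0]
tool_rot: [3.141, -0.0, 0.697]
force: [-3.8, 1.1, -0.2]
width: 31.9
gripper_force: 1.7
```

Now ease on to the stop.

```bash
for i in 1 2 3 4; do python3 nudge.py '[1, 3, 0, 0, 0, 0, 32, 0, 0, 0, 0, 0, 0, 32]' | egrep "pos|force:" ; done
```

```text
eef_pos: [488.0, 334.0, 57.1]
force: [-4.4, 0.8, -1.0]
gripper_force: 1.7
eef_pos: [490.7, 332.4, 57.1]
force: [-5.2, 0.4, -1.3]
gripper_force: 1.8
eef_pos: [493.4, 330.8, 57.2]
force: [-3.8, 2.1, -0.3]
gripper_force: 1.8
eef_pos: [496.0, 329.2, 57.2]
force: [-4.4, 0.5, -0.3]
gripper_force: 1.9
```

```bash
for i in 1 2 3 4; do python3 nudge.py '[1.4, 2.6, 0, 0, 0, 0, 32, 0, 0, 0, 0, 0, 0, 32]' | egrep "pos|force:" ; done
```

```text
eef_pos: [497.9, 328.6, 57.2]
force: [-5.6, 1.1, -0.2]
gripper_force: 2.1
eef_pos: [498.2, 328.4, 57.1]
force: [-9.8, 0.9, 2.1]
gripper_force: 4.2
eef_pos: [498.5, 328.3, 57.0]
force: [-14.8, 3.6, 5.0]
gripper_force: 6.2
eef_pos: [498.7, 328.2, 56.9]
force: [-18.5, 4.7, 7.0]
gripper_force: 8.2
```

```bash
python3 nudge.py '[-2, -5.8, 0, 0, 0, 0, 32, -2, -5.8, 0, 0, 0, 0, 32, -2, -5.8, 0, 0, 0, 0, 32, -2, -5.8, 0, 0, 0, 0, 32, -2, -5.8, 0, 0, 0, 0, 32, -2, -5.8, 0, 0, 0, 0, 32, -2, -5.8, 0, 0, 0, 0, 32, -2, -5.8, 0, 0, 0, 0, 32]' | egrep "eef|force"
python3 nudge.py '[1.6, -6, 0, 0, 0, 0, 32, 1.6, -6, 0, 0, 0, 0, 32, 1.6, -6, 0, 0, 0, 0, 32, 1.6, -6, 0, 0, 0, 0, 32, 1.6, -6, 0, 0, 0, 0, 36, 0, 0, 0, 0, 0, 0, 50, 0, 0, 0, 0, 0, 0, 85, 0, 0, 0, 0, 0, 0, 85, 0, 0, -40, 0, 0, 0, 85, 0, 0, -45, 0, 0, 0, 85, 0, 0, -45, 0, 0, 0, 85, 0, 0, -45, 0, 0, 0, 85]'
python3 - <<'E'
from h import *
np.set_printoptions(precision=1,suppress=True)
im,C=shot("w21"); u,v=proj(C,[453,376,84]).astype(int); print(u,v)
g=cv2.cvtColor(im,cv2.COLOR_BGR2GRAY); m=(g>170).astype(np.uint8)
n,l,s,c=cv2.connectedComponentsWithStats(m[:245])
for i in range(1,n):
    if s[i,4]>60: print(s[i],c[i],ray(C,c[i],84))
print(g[v-24:v+25:4,u-24:u+25:4])
E
```

```text
eef_pos: [465.2, 350.2, 57.5]
force: [0.0, 2.0, 0.0]
gripper_force: 0.9
clock: 50.8
eef_pos: [451.7, 377.4, 233.9]
tool_rot: [3.141, 0.001, 0.698]
force: [1.1, -0.1, -0.7]
width: 84.7
gripper_force: 0.0
320 183
[  359    36   248   209 19771] [484.1 156.8] [567.4 278.7  84. ]
[342  78  15  17 141] [349.1  85.9] [534.4 412.5  84. ]
[352  84  15  17 140] [358.9  91.9] [536.1 402.8  84. ]
[362  90  15  17 138] [368.9  97.8] [538. 393.  84.]
[372  96  14  17 136] [378.5 103.7] [539.8 383.3  84. ]
[320 109  42  61 852] [342.  134.1] [499.9 390.5  84. ]
[ 563  155   77   84 2709] [604.8 197.8] [614. 163.  84.]
[311 174  17  16 205] [318.9 181.6] [453.6 378.4  84. ]
[547 229  31  16 289] [563.  238.1] [563.  160.6  84. ]
[[155 156 161 158 158 156 147 176 175 178 135 134 136]
 [156 161 157 156 155 150 174 178 176 153 125 133 136]
 [157 153 161 158 153  93  85 145 177 155 162 153 125]
 [154 159 164 160  85  86  88  86 156 157 160 157 158]
 [160 157 153 159 102 184 184 160 144 150 160 157 156]
 [157 155 154 161 181 182 186 187 137 160 162 156 157]
 [157 154 157 158 186 185 180 183 146 157 155 161 156]
 [152 158 160 160 161 183 181 176 161 157 152 159 162]
 [158 158 157 160 163 152 151 155 151 157 156 153 162]
 [155 161 155 151 158 152 157 153 156 154 156 155 158]
 [159 156 155 154 155 155 151 153 160 158 154 158 156]
 [159 151 154 151 159 153 145 154 163 162 156 150 156]
 [158 155 156 154 155 156 152 152 151 155 158 153 160]]
```

```bash
python3 - <<'E'
from h import *
np.set_printoptions(precision=1,suppress=True)
im,C=shot("sc2","scene")
for n,p,z in (("van",(617,-2),75),("cont",(611,157),76)):
    u,v=proj(C,[*p,z]).astype(int)
    print(n,(u,v),[top(im,C,(u-35,v-30,u+35,v+30),z,lo) for lo in (150,180)])
E
```

```text
Traceback (most recent call last):
  File "h.py", line 25, in top
    c=max(cv2.findContours(m,0,2)[0],key=cv2.contourArea)[:,0]
      ~~~^^^^^^^^^^^^^^^^^^^^^^^^^^^^^^^^^^^^^^^^^^^^^^^^
ValueError: max() iterable argument is empty
```

```bash
python3 - <<'E'
from h import *
np.set_printoptions(precision=1,suppress=True)
im=cv2.imread("pics/sc2.png");C=cam("scene")
for n,p,z in (("van",(617,-2),75),("cont",(611,157),76)):
    u,v=proj(C,[*p,z]).astype(int); print(n,u,v)
    for lo in (130,145,160,180):
        try: print(lo,top(im,C,(u-30,v-25,u+30,v+25),z,lo))
        except ValueError: print(lo,"none")
E
```

```text
van 320 199
130 (array([615.4,  -1.3]), 0.039, array([ 36.6, 121.5], dtype=float32))
145 (array([615.3,  -1.5]), 0.036, array([ 35.2, 121.3], dtype=float32))
160 none
180 none
cont 370 176
130 (array([615. , 154.4]), 0.021, array([34.9, 75.8], dtype=float32))
145 (array([614.6, 154.3]), 0.065, array([34.1, 74.3], dtype=float32))
160 (array([614.5, 154.2]), 0.046, array([33.1, 74.3], dtype=float32))
180 (array([614.3, 154.4]), 0.02, array([30.2, 74.4], dtype=float32))
```

Both wagons measure flat at the expected positions, so I'm handing in.

```bash
python3 -c "
from cell import ctrl
print(ctrl.finish_job())"
```

```text
the job is handed in; nothing more can be done
None
```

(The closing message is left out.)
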